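Centre the tasting cup on the coffee scale and tare it

ROBOT

A 6-joint arm with a two-finger parallel gripper is mounted at the origin on the work surface. World frame = base frame: x ahead of the robot, y to its left, z up, the work surface at z = 0. Lengths are in m, angles in rad, forces in N, time in s.
With the tool pointing down it reaches from about 0.25 to 0.775 m from the base axis. Payload 4 kg.
Tool frame: the origin (TCP) lies midway between the tips of the shut fingers; the grasp point (between the pads) lies 19 mm behind it; z points along the fingers, y is the direction in which the jaws open and shut (so a half turn about z gives the same grasp; the last joint's range is limited). The gripper opens to 94 mm and grips with 3 to 60 N. Pads are 16 mm wide; open, the fingers measure 119 mm over their backs; the gripper's body (75 mm by 177 mm) begins 78 mm behind the grasp point.
Start: joints at [-1.329, 0.087, 1.371, -0, 1.684, -0.103], TCP at [0.186, -0.518, 0.206] pointing down, gripper open.
Joint ranges: [-3.1, 3.1], [-0.76, 2.03], [0.27, 2.55], [-1.08, 4.22], [0.17, 2.65], [-2.57, 2.57]. Speed limits (rad/s): [2.79, 2.79, 3.14, 3.14, 3.14, 3.14].

INTERFACE

Orientations are given as [roll, pitch, yaw] about the fixed x, y, z axes, in that order (R = Rz(yaw) Ry(pitch) Rx(roll)).
In Python, from bench import robot gives the robot as it stands.
- The arm moves only by the tool carry_out, never from a script. Its argument "deltas" is text: rows parted by semicolons, each of 7 numbers parted by spaces: the shift along the tool's x, y, z in mm, then the turn, a rotation vector about the tool's x, y, z in rad, then the closure, from 0 (fully open) to 1 (shut). A call has exactly 8 rows; each row is the pose to reach, as a shift and turn from the pose commanded when the call began, along the tool's axes at that moment; what a row does not reach only later rows make up. A row lasts 1/12 s, in which the tool goes at most 41.7 mm and 7.16 degrees, less where a joint would pass 70% of its speed; a pose out of reach is approached as far as the arm can. A call with a gripper value outside its range is refused whole. The fingers move at their own pace and stop on an object; the grip force is fixed at half the most. Time passes only in rows, so rows that repeat a pose let the fingers close, or fill a call up. It gives the time, the measured TCP pose, the force and the opening at its end, in the units of the state.
- robot.get_obs(): the state, without advancing time (a new reading comes with each control period).
- robot.snapshot(name): name is "scene" or "top" or "wrist"; returns a dict with "pixels" (420x560x3 uint8, red, green, blue), "range_z" (420x560 float32, m along the optical axis (not along the pixel's ray), 0 where there is no reading), "camera_matrix" (3x3 intrinsics, pixels), "rvec" (rotation vector, rad) and "tvec" (3), from world to camera coordinates, as OpenCV has them. Camera axes: x right, y down, z forward; pixel columns grow to the right and rows downward; lengths in m; the calibration is good to about 2 mm. A picture is of the moment at which its call begins.
- robot.close_job(): hands the job in, once; it reports no verdict.
Trained networks look in a picture, given as the dict that the camera call returned (one of the last four; its "shot" number tells which), for a name from the list of things; names that differ only in an ending like _2 or _b are one class to them, and where a whole thing is asked for, a point or a joint stands for the part that bears it (a point fixed in the world has none). Each returns a list of dicts, best first, with "p" (0 to 1); they miss things now and then, are a little off and sometimes report something else, mostly with a low value. They report only what shows in the picture. A call takes as long as a camera call. They do not tell look-alikes from the thing itself.
- robot.look_for(picture, thing): "at" ([x, y, z] in m, in the coordinates of the camera as it stood for that picture, good to about 4 mm: the middle of the surface that is visible of it).
- robot.place_of(picture, thing): "at" ([x, y, z] in m, in the coordinates of the camera as it stood for that picture, good to about 4 mm: a listed point, or the origin of a listed thing).
The state is a dict: "time": time; "joint_positions": joint angles; "qvel": joint speeds; "joint_torque": joint torques, N m; "tool_pos": TCP position; "ee_rot": TCP orientation; "wrist_force": force on the tool from outside, world axes, zero at the start; "wrist_torque": the same for the moment, N m; "width": finger opening in m.
Only numpy, scipy, OpenCV 4.12 (cv2) and the standard library are available. Lean on these libraries where they do the work, as an engineer would, in place of code of your own. Each camera call takes 0.05 s, during which the arm holds its last target.

TASK

The footed tasting cup stands off-centre on the small round pan of the bar scale. With a fingertip, nudge it by light, low taps until its foot stands wholly inside the ring engraved round the middle of the pan; do not grip or lift it, tip it over or knock it off. Then press the scale's tare button right down and let it come up again, leaving the cup centred and the other things on the bar where they are.

Things in the scene. Friction and masses are not known exactly. Their poses are not given: they have to be found in the camera images.
- cup: White stoneware tasting cup without a handle, 56 mm tall, 140 g (varies), on a narrow flat foot 32 mm across. It widens to its belly, 52 mm across from 12 to 16 mm above the foot, and tapers to 46 mm across at the open rim; wall 4 mm. Origin: centre of the foot's underside; z up. It slides when pushed at the belly, lower than about 16 mm above the pan, and tips over when pushed near the rim. It bears only light touches: a push of a few newtons is plenty.
- pan: Fixed round steel weighing pan, 90 mm across and 6 mm thick, held 12 mm clear above the scale's deck. Origin: centre of its flat top face, which the cup's foot stands on; z up. A thin dark ring, 46 mm across inside, is engraved round its centre, so the foot stands inside it when the cup is less than 7 mm off-centre. Its yaw has no meaning.
- scale: Black bench scale, fixed to the bar, deck 200 mm (along its x) by 130 mm (its y), top of the deck 22 mm above the bar. Origin: at bar height, straight below the pan's centre; the deck reaches from x = -135 to +65 mm. The tare button lies towards -x, beside a small display.
- tare_top (a point): Centre of the top face of the tare button: a plain round steel button 24 mm across in a grey collar 40 mm across and 12 mm high, on the scale's deck, 106 mm from the pan's centre. Released, its top is 43 mm above the bar, 9 mm above the collar; pressed right down it still stands 4 mm above the collar.
- tare (a joint): Travel of the tare button: 0 released, 0.005 m fully pressed (straight down). It springs back; fully down takes 4 N.
- tamper: Coffee tamper, steel with a dark wooden handle, standing on its 58 mm round base, 88 mm tall; loose bystander. Origin: centre of its underside.
- pitcher: Steel milk pitcher with a handle, 76 mm across and 95 mm tall; loose bystander. Origin: centre of its underside.
- jar: Amber jar with a wooden lid, 60 mm across and 85 mm tall; loose bystander. Origin: centre of its underside.
Mind the look-alikes: they are no part of the job. Of the things shaped like the cup, the white one is meant.

How it is judged:
By the outcome, as a careful person would: the job done as asked, in the order asked, and still so for the second after the job is handed in, with the robot touching nothing.
It also fails if it takes over 48 s, if anything falls off the work surface, if the arm or the gripper's body presses on something with over 40 N, if the wrist force passes 120 N, or if a joint passes its speed limit or range.

## Working session

There is one attempt and no reset: what is moved stays moved. The work goes in short steps, Python scripts to look and compute and a tool call to move; the robot and the scene stay as the last step left them, time stands still between calls to the robot, and variables do not carry over. Pictures are saved under pics/ and viewed, and the job is handed in when it is done.

Besides the shell and the picture viewer there is one more tool, called after ">>>" by a JSON object that holds its "op" and its "data", one argument or row to a line. carry_out: Moves the arm, as the interface text tells. Its arguments: {"type":"object","properties":{"deltas":{"type":"string"}},"required":["deltas"]}

```bash
mkdir -p pics
cat > h.py <<'E'
import numpy as np, cv2
from bench import robot
def c2w(s,p):
    R,_=cv2.Rodrigues(np.array(s["rvec"],float)); return R.T@(np.array(p,float)-np.array(s["tvec"],float).ravel())
def w2p(s,p):
    q,_=cv2.projectPoints(np.array([p],float),np.array(s["rvec"],float),np.array(s["tvec"],float),np.array(s["camera_matrix"]),None); return q.ravel()
def save(s,n): cv2.imwrite(f"pics/{n}.png",s["pixels"][:,:,::-1])
def cloud(s):
    K=np.array(s["camera_matrix"]);z=s["range_z"];v,u=np.indices(z.shape)
    P=np.stack([(u-K[0,2])/K[0,0]*z,(v-K[1,2])/K[1,1]*z,z],-1)
    R,_=cv2.Rodrigues(np.array(s["rvec"],float)); W=(P-np.array(s["tvec"],float).ravel())@R
    W[z==0]=np.nan
    return W
E
python3 - <<'E'
from h import *
for n in ["scene","top"]:
    s=robot.snapshot(n); save(s,n+"1")
    for t in ["cup","pan","scale","tare_top","tamper","pitcher","jar"]:
        for d in robot.place_of(s,t): 
            w=c2w(s,d["at"]); print(n,t,round(d["p"],2),w.round(4),w2p(s,w).round())
o=robot.get_obs(); print(o)
E
```

```text
scene cup 0.66 [ 7.417e-01 -9.600e-03  4.000e-04] [298. 281.]
scene cup 0.64 [ 0.6648 -0.073   0.0041] [257. 270.]
scene pan 0.81 [0.6025 0.0932 0.0417] [298. 213.]
scene scale 0.84 [0.6034 0.0919 0.0019] [297. 224.]
scene tare_top 0.5 [0.5001 0.1175 0.0475] [282. 184.]
scene tamper 0.9 [0.7351 0.2059 0.0022] [365. 236.]
scene pitcher 0.7 [ 5.192e-01 -8.940e-02  5.000e-04] [219. 235.]
scene jar 0.8 [0.5815 0.316  0.0032] [357. 183.]
top cup 0.9 [ 0.6642 -0.0773 -0.0011] [332. 193.]
top cup 0.77 [0.6139 0.1094 0.0394] [254. 210.]
top cup 0.61 [ 0.7346 -0.0179  0.0011] [307. 164.]
top pan 0.67 [0.5962 0.0929 0.0363] [261. 218.]
top tare_top 0.46 [0.4966 0.1164 0.0408] [250. 261.]
top tamper 0.73 [ 0.7315  0.2024 -0.0028] [217. 164.]
top pitcher 0.77 [ 5.199e-01 -9.050e-02  1.000e-04] [337. 253.]
top jar 0.76 [ 0.5728  0.3151 -0.005 ] [168. 229.]
{'time': 0.8, 'joint_positions': array([-1.32909947e+00,  8.71851600e-02,  1.37063528e+00,  3.24637607e-05,
        1.68359973e+00, -1.03084068e-01]), 'qvel': array([-0.00021578,  0.00011479,  0.00044682,  0.00032786,  0.00195404,
        0.00098052]), 'joint_torque': array([-1.68852468e-03, -3.39990306e+01, -3.02577174e+01,  7.16752745e-02,
        2.35654553e-02, -2.13557470e-06]), 'tool_pos': array([ 0.18592004, -0.51767025,  0.20554688]), 'ee_rot': array([ 3.14141776e+00, -1.43364580e-05,  3.44784583e-01]), 'wrist_force': array([ 0.04639651, -0.06288627,  0.16655781]), 'wrist_torque': array([-0.02425772, -0.04788051,  0.00670046]), 'width': 0.09407510541869231}
```

```bash
python3 -c "
import cv2,numpy as np
for n in ['scene','top']:
    i=cv2.imread(f'pics/{n}1.png'); cv2.imwrite(f'pics/{n}1b.png',i)
a=cv2.imread('pics/top1.png')[130:310,150:370]; cv2.imwrite('pics/topz.png',cv2.resize(a,None,fx=3.3,fy=3.3,interpolation=cv2.INTER_CUBIC))
"
```

```text
(no output)
```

View pics/scene1.png

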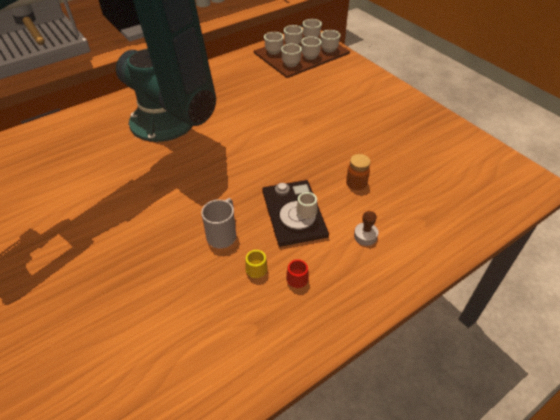

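View pics/topz.png

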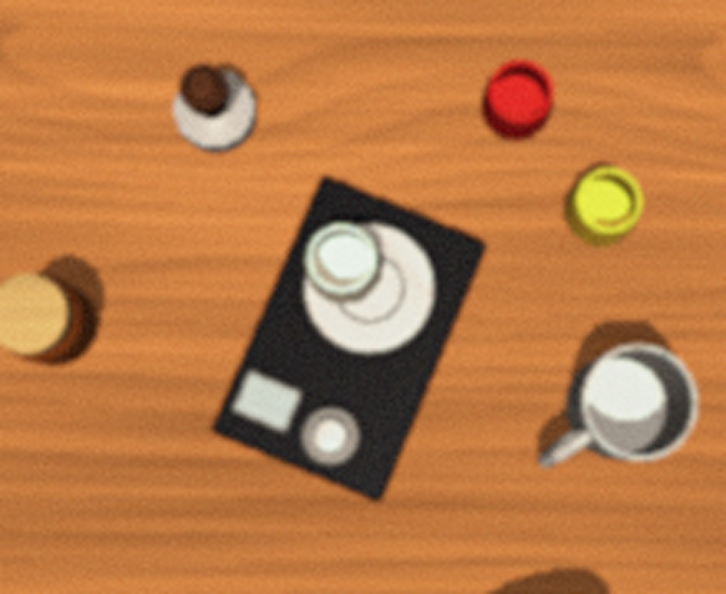

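Top view: white cup at the pan's upper-left edge (image ~(254,207)), pan centre ~(261,218), button ~(250,261). Decoys are red and yellow. I'll refine by depth.

```bash
cat >> h.py <<'E'
from scipy.optimize import least_squares
def measure(s,c0=(0.6,0.093),r=0.09):
    W=cloud(s); d=np.hypot(W[...,0]-c0[0],W[...,1]-c0[1])<r
    Z=W[...,2]
    for nm,lo,hi in [("rim",.088,.105),("pan",.034,.047),("deck",.015,.029)]:
        m=d&(Z>lo)&(Z<hi); p=W[m]
        print(nm,m.sum(), p.mean(0).round(4) if m.sum() else None, 'min',p.min(0).round(4) if m.sum() else None,'max',p.max(0).round(4) if m.sum() else None)
        if m.sum()>8:
            (cx,cy),R=cv2.minEnclosingCircle(p[:,:2].astype(np.float32)); print('  enc',round(cx,4),round(cy,4),round(R,4))
E
python3 - <<'E'
from h import *
for n in ["top","scene"]:
    s=robot.snapshot(n); print(n); measure(s)
o=robot.get_obs();y=o["ee_rot"][2]
R,_=cv2.Rodrigues(np.array([0,0,y])); R=R@np.diag([1,-1,-1])
print(R.T@(np.array([.58,.06,.27])-o["tool_pos"])*1000)
E
```

```text
top
rim 129 [0.6107 0.1077 0.0951] min [0.5882 0.0849 0.0887] max [0.634  0.1306 0.1016]
  enc 0.6118 0.1082 0.0236
pan 793 [0.5917 0.0826 0.04  ] min [0.5112 0.0459 0.0343] max [0.6434 0.1337 0.0457]
  enc 0.5771 0.094 0.0672
deck 2177 [0.5841 0.0952 0.0219] min [0.5117 0.0101 0.0154] max [0.6821 0.1736 0.0288]
  enc 0.5981 0.0923 0.0894
scene
rim 147 [0.6165 0.1081 0.0936] min [0.5918 0.0851 0.088 ] max [0.6387 0.1307 0.1   ]
  enc 0.615 0.108 0.0243
pan 547 [0.6032 0.0791 0.04  ] min [0.511  0.0471 0.0341] max [0.6477 0.1259 0.0464]
  enc 0.5794 0.096 0.069
deck 1335 [0.6047 0.0791 0.0221] min [0.5112 0.0116 0.015 ] max [0.6849 0.1643 0.0285]
  enc 0.5997 0.0937 0.0897
[ 566.14194961 -410.49074042  -64.47497074]
```

>>> {"op": "carry_out", "data": {
  "deltas": "35 -25 -20 0 0 -0.05 1; 70 -50 -40 0 0 -0.1 1; 105 -75 -64 0 0 -0.15 1; 140 -100 -64 0 0 -0.2 1; 175 -125 -64 0 0 -0.25 1; 210 -150 -64 0 0 -0.3 1; 245 -175 -64 0 0 -0.35 1; 280 -203 -64 0 0 -0.4 1"
}}

```text
time: 1.57
tool_pos: [0.3677, -0.252, 0.2699]
ee_rot: [3.14, -0.0, 0.747]
wrist_force: [0.7, -0.2, 0.2]
width: 0.0443
```

```bash
cat >> h.py <<'E'
def to(x,y,z,yaw=None):
    o=robot.get_obs();
    from scipy.spatial.transform import Rotation as Ro
    R=Ro.from_euler('xyz',o["ee_rot"]).as_matrix()
    print('t',o['time'],'tcp',o['tool_pos'].round(4),o['ee_rot'].round(3),'F',o['wrist_force'].round(2),'w',round(o['width'],4))
    print('delta mm',(R.T@(np.array([x,y,z])-o["tool_pos"])*1000).round(1), 'dz turn', None if yaw is None else round(-(yaw-o['ee_rot'][2]),3))
E
python3 -c "
from h import *
to(.58,.06,.27,.82)"
```

```text
t 1.5667 tcp [ 0.3677 -0.252   0.2699] [ 3.14  -0.     0.747] F [ 0.7  -0.24  0.16] w 0.0443
delta mm [ 3.678e+02 -8.470e+01 -2.000e-01] dz turn -0.073
```

>>> {"op": "carry_out", "data": {
  "deltas": "40 -9 0 0 0 0 1; 80 -18 0 0 0 -0.02 1; 120 -28 0 0 0 -0.04 1; 160 -37 0 0 0 -0.06 1; 200 -46 0 0 0 -0.07 1; 240 -55 0 0 0 -0.07 1; 280 -64 0 0 0 -0.07 1; 310 -71 0 0 0 -0.07 1"
}}

```text
time: 2.23
tool_pos: [0.5478, 0.0116, 0.2692]
ee_rot: [-3.141, -0.001, 0.817]
wrist_force: [1.0, -0.8, 0.4]
width: 0.0002
```

```bash
python3 -c "
from h import *
s=robot.snapshot('wrist');save(s,'w1')
to(.58,.06,.27,.82)
for t in ['cup','pan','tare_top']:
    for d in robot.place_of(s,t): w=c2w(s,d['at']); print(t,round(d['p'],2),w.round(4),w2p(s,w).round())
measure(s)
"
```

```text
t 2.2833 tcp [0.5497 0.0154 0.2682] [-3.139 -0.004  0.822] F [-0.05  1.43 -0.53] w 0.0005
delta mm [53.3 -8.2 -1.5] dz turn 0.002
cup 0.91 [0.611  0.1055 0.0435] [263.  76.]
cup 0.75 [ 6.626e-01 -7.200e-02  6.000e-04] [391. 157.]
cup 0.58 [ 7.366e-01 -1.940e-02  2.000e-04] [412.  83.]
pan 0.57 [0.5981 0.0878 0.0351] [266.  97.]
tare_top 0.73 [0.4972 0.1174 0.0376] [186. 140.]
rim 702 [0.6137 0.1065 0.0957] min [0.5905 0.0839 0.088 ] max [0.637  0.1301 0.0984]
  enc 0.6135 0.1066 0.0236
pan 3506 [0.5946 0.0812 0.0404] min [0.5107 0.0452 0.034 ] max [0.6457 0.1339 0.0434]
  enc 0.579 0.0985 0.0684
deck 9240 [0.5892 0.0968 0.0223] min [0.5102 0.0087 0.0163] max [0.6837 0.1748 0.0286]
  enc 0.6 0.0931 0.09
```

View pics/w1.png

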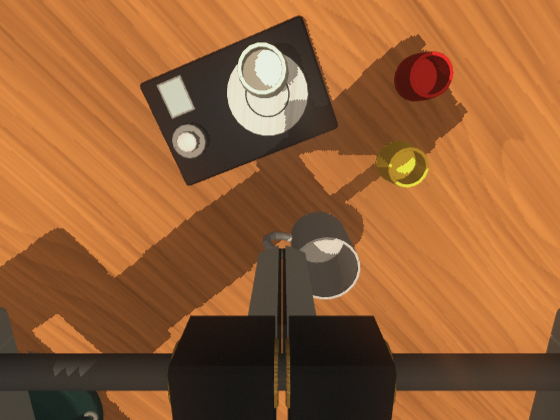

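```bash
cat >> h.py <<'E'
def fitpan(s,c0=(0.6,0.093),verbose=True):
    W=cloud(s);Z=W[...,2];d=np.hypot(W[...,0]-c0[0],W[...,1]-c0[1])<.062
    rim=W[d&(Z>.088)&(Z<.099)]
    f=least_squares(lambda c: np.minimum(0,np.hypot(*(rim[:,:2]-c[:2]).T)-.019)+np.maximum(0,np.hypot(*(rim[:,:2]-c[:2]).T)-.023),rim[:,:2].mean(0))
    m=(d&(Z>.036)&(Z<.045)).astype(np.uint8)
    p=W[m>0][:,:2].astype(np.float64)
    h=cv2.convexHull(p.astype(np.float32)).reshape(-1,2)
    # boundary points by angle, keep far ones
    a=np.arctan2(*(p-c0).T[::-1]);r=np.hypot(*(p-c0).T);B=[]
    for k in np.linspace(-np.pi,np.pi,73)[:-1]:
        q=(a>=k)&(a<k+.0873)
        if q.sum()>3: B.append(p[q][r[q].argmax()])
    B=np.array(B)
    g=least_squares(lambda c: np.hypot(B[:,0]-c[0],B[:,1]-c[1])-.045,c0,loss='soft_l1',f_scale=.001)
    print('cup',f.x.round(4),'pan',g.x.round(4),'res',np.abs(g.fun).mean().round(4),len(B)); return f.x,g.x
E
python3 -c "
from h import *
for n in ['wrist','top','scene']:
    s=robot.snapshot(n); print(n); c,g=fitpan(s); d=c-g; print(d*1000, np.hypot(*d)*1000, np.degrees(np.arctan2(d[1],d[0])))
    W=cloud(s);Z=W[...,2];m=(np.hypot(W[...,0]-.5,W[...,1]-.117)<.03)&(Z>.0395)&(Z<.05); p=W[m]; print('btn',m.sum(),p.mean(0)); print(cv2.minEnclosingCircle(p[:,:2].astype(np.float32)))
    if n=='wrist':
        i=s['pixels'].copy()
        for q in [(*g,.04)]+[(g[0]+.0235*np.cos(t),g[1]+.0235*np.sin(t),.04) for t in np.arange(0,6.28,.3)]+[(g[0]+.045*np.cos(t),g[1]+.045*np.sin(t),.04) for t in np.arange(0,6.28,.3)]+[(c[0]+.023*np.cos(t),c[1]+.023*np.sin(t),.096) for t in np.arange(0,6.28,.3)]:
            u,v=w2p(s,q); i[int(round(v)),int(round(u))]=(255,0,0)
        cv2.imwrite('pics/w1o.png',cv2.resize(i[20:200,130:350],None,fx=3.3,fy=3.3,interpolation=cv2.INTER_NEAREST)[:,:,::-1])
to(.58,.06,.27,.82)
"
```

```text
wrist
cup [0.6135 0.1068] pan [0.6012 0.09  ] res 0.0004 56
[12.32046828 16.83577523] 20.862340858787263 53.80322792938709
btn 336 [0.4987874  0.11481991 0.04306127]
((0.4980095326900482, 0.11518777906894684), 0.0120122404769063)
top
cup [0.6118 0.108 ] pan [0.6043 0.1055] res 0.0064 52
[7.52357415 2.48107047] 7.922113268585261 18.251152427263253
btn 80 [0.4961506  0.11578733 0.04273632]
((0.4963216185569763, 0.11618436127901077), 0.011541441082954407)
scene
cup [0.6151 0.1084] pan [0.6027 0.0926] res 0.0012 49
[12.35443252 15.82577208] 20.077028287329533 52.02252363093807
btn 42 [0.50058941 0.11623758 0.04312151]
((0.5025739669799805, 0.11764629930257797), 0.014477880671620369)
t 2.5833 tcp [0.5462 0.0074 0.2698] [3.141 0.    0.813] F [ 0.4  -0.12 -0.77] w 0.0005
delta mm [ 61.4 -11.6  -0.3] dz turn -0.007
```

View pics/w1o.png

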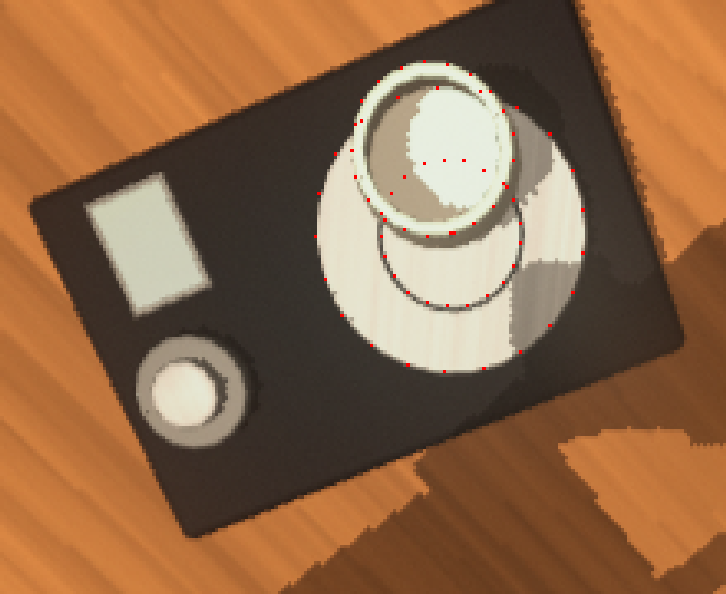

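```bash
python3 -c "
from h import *
to(.646,.1515,.15,.94)
"
```

```text
t 2.5833 tcp [0.5462 0.0074 0.2698] [3.141 0.    0.813] F [ 0.4  -0.12 -0.77] w 0.0005
delta mm [173.3 -26.6 119.7] dz turn -0.127
```

>>> {"op": "carry_out", "data": {
  "deltas": "35 -5 5 0 0 -0.02 1; 70 -10 15 0 0 -0.04 1; 105 -15 35 0 0 -0.06 1; 135 -20 55 0 0 -0.1 1; 160 -24 80 0 0 -0.127 1; 173 -26 100 0 0 -0.127 1; 173 -26 120 0 0 -0.127 1; 173 -26 120 0 0 -0.127 1"
}}

```text
time: 3.25
tool_pos: [0.6439, 0.151, 0.1436]
ee_rot: [-3.135, 0.007, 0.941]
wrist_force: [-0.7, -0.5, -1.6]
width: 0.0006
```

```bash
python3 -c "
from h import *
to(.646,.1515,.046,.94)
s=robot.snapshot('wrist');save(s,'w2')
"
```

```text
t 3.25 tcp [0.6439 0.151  0.1436] [-3.135  0.007  0.941] F [-0.66 -0.49 -1.6 ] w 0.0006
delta mm [ 2.3  2.1 97.5] dz turn 0.001
```

View pics/w2.png

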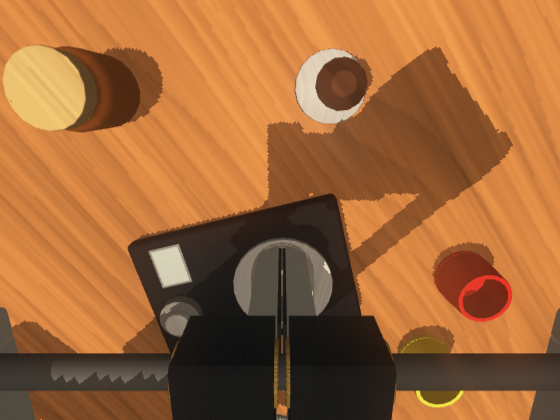

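>>> {"op": "carry_out", "data": {
  "deltas": "0 0 20 0 0 0 1; 0 0 40 0 0 0 1; 0 0 60 0 0 0 1; 0 0 75 0 0 0 1; 0 0 85 0 0 0 1; 0 0 92 0 0 0 1; 0 0 97 0 0 0 1; 0 0 100 0 0 0 1"
}}

```text
time: 3.97
tool_pos: [0.6471, 0.1519, 0.0504]
ee_rot: [3.14, -0.001, 0.941]
wrist_force: [-0.6, 0.4, 0.1]
width: 0.0007
```

>>> {"op": "carry_out", "data": {
  "deltas": "0 0 1 0 0 0 1; 0 0 2 0 0 0 1; 0 0 3 0 0 0 1; 0 0 4 0 0 0 1; 0 0 4 0 0 0 1; 0 0 4 0 0 0 1; 0 0 4 0 0 0 1; 0 0 4 0 0 0 1"
}}

```text
time: 4.63
tool_pos: [0.6465, 0.1524, 0.0455]
ee_rot: [3.141, -0.0, 0.942]
wrist_force: [-0.2, -0.4, 0.3]
width: 0.0001
```

```bash
python3 -c "
from h import *
s=robot.snapshot('scene');save(s,'s3')
cv2.imwrite('pics/s3z.png',cv2.resize(s['pixels'][130:260,220:400],None,fx=4,fy=4)[:,:,::-1])
t=robot.snapshot('top');c,g=fitpan(t)
to(.6135+.055*.590,.1068+.055*.807,.046,.94)
to(.6135+.034*.590,.1068+.034*.807,.046,.94)
"
```

```text
cup [0.6115 0.108 ] pan [0.5997 0.0913] res 0.0009 44
t 4.7333 tcp [0.6465 0.1523 0.0455] [ 3.141 -0.     0.942] F [ 0.58 -0.09  0.04] w 0.0005
delta mm [-1.3  0.3 -0.5] dz turn 0.002
t 4.7333 tcp [0.6465 0.1523 0.0455] [ 3.141 -0.     0.942] F [ 0.58 -0.09  0.04] w 0.0005
delta mm [-22.2   0.2  -0.5] dz turn 0.002
```

View pics/s3z.png

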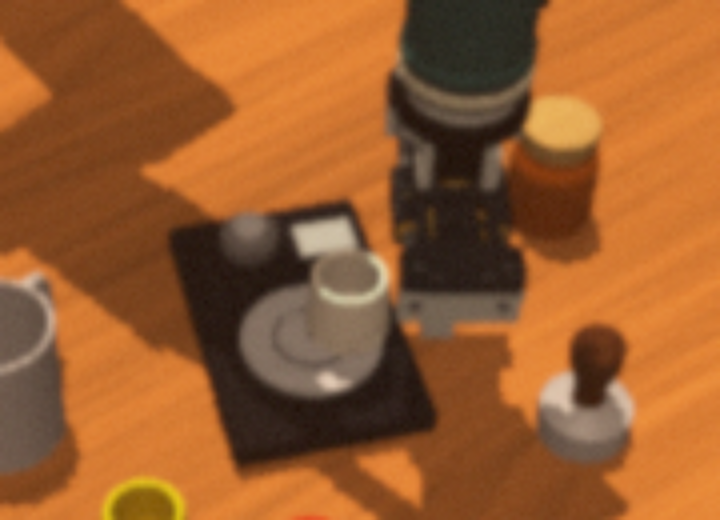

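>>> {"op": "carry_out", "data": {
  "deltas": "-4 0 0 0 0 0 1; -8 0 0 0 0 0 1; -12 0 0 0 0 0 1; -15 0 0 0 0 0 1; -17 0 0 0 0 0 1; -19 0 0 0 0 0 1; -21 0 0 0 0 0 1; -23 0 0 0 0 0 1"
}}

```text
time: 5.4
tool_pos: [0.6331, 0.1338, 0.0456]
ee_rot: [3.141, -0.001, 0.942]
wrist_force: [0.4, 1.4, -0.0]
width: 0.0006
```

>>> {"op": "carry_out", "data": {
  "deltas": "-1 0 0 0 0 0 1; -2 0 0 0 0 0 1; -3 0 0 0 0 0 1; -4 0 0 0 0 0 1; -5 0 0 0 0 0 1; -6 0 0 0 0 0 1; -7 0 0 0 0 0 1; -8 0 0 0 0 0 1"
}}

```text
time: 6.07
tool_pos: [0.6282, 0.1272, 0.0455]
ee_rot: [3.141, -0.0, 0.942]
wrist_force: [0.8, 1.2, -0.4]
width: 0.0005
```

```bash
python3 -c "
from h import *
for n in ['top','scene']:
    s=robot.snapshot(n); c,g=fitpan(s); print((c-g)*1000)
to(.6012,.09,.046,.94)
cv2.imwrite('pics/s4z.png',cv2.resize(s['pixels'][130:260,220:400],None,fx=4,fy=4)[:,:,::-1])
"
```

```text
cup [0.6047 0.0991] pan [0.6006 0.091 ] res 0.0016 34
[4.01141522 8.12220632]
cup [0.6081 0.0994] pan [0.6023 0.0919] res 0.001 48
[5.75575703 7.49645331]
t 6.1667 tcp [0.6281 0.1271 0.0455] [3.142 0.    0.942] F [1.05 0.6  1.08] w 0.0003
delta mm [-45.8   0.   -0.5] dz turn 0.002
```

View pics/s4z.png

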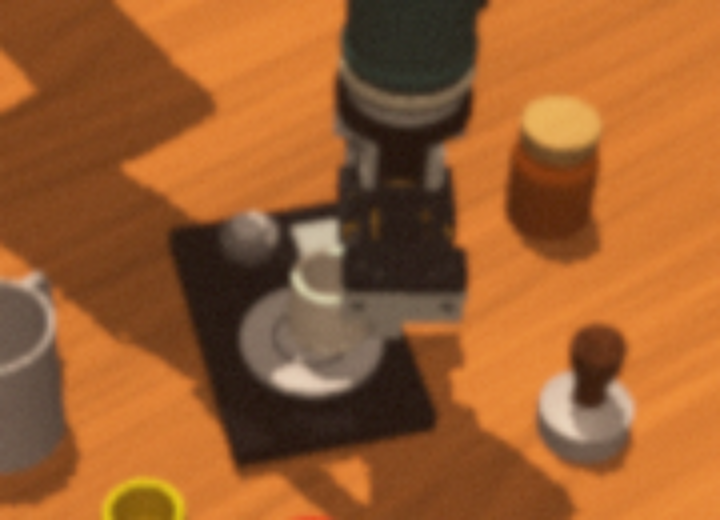

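>>> {"op": "carry_out", "data": {
  "deltas": "-2 0 0 0 0 0 1; -3 0 0 0 0 0 1; -4 0 0 0 0 0 1; -5 0 0 0 0 0 1; -6 0 0 0 0 0 1; -7 0 0 0 0 0 1; -8 0 0 0 0 0 1; -9 0 0 0 0 0 1"
}}

```text
time: 6.83
tool_pos: [0.6229, 0.1199, 0.0455]
ee_rot: [3.141, -0.0, 0.942]
wrist_force: [1.3, 0.2, 0.0]
width: 0.0006
```

```bash
python3 -c "
from h import *
for n in ['top','scene']:
    s=robot.snapshot(n); c,g=fitpan(s); print((c-g)*1000)
to(.6012,.09,.046,.94)
cv2.imwrite('pics/s5z.png',cv2.resize(s['pixels'][130:260,220:400],None,fx=4,fy=4)[:,:,::-1])
"
```

```text
cup [0.5992 0.0919] pan [0.6008 0.0907] res 0.0021 25
[-1.52964701  1.21370721]
cup [0.6027 0.0918] pan [0.6021 0.0923] res 0.0011 43
[ 0.56840049 -0.46468931]
t 6.9333 tcp [0.6228 0.1198 0.0454] [3.142 0.    0.942] F [ 0.66  0.97 -0.28] w 0.0005
delta mm [-36.8   0.1  -0.6] dz turn 0.002
```

View pics/s5z.png

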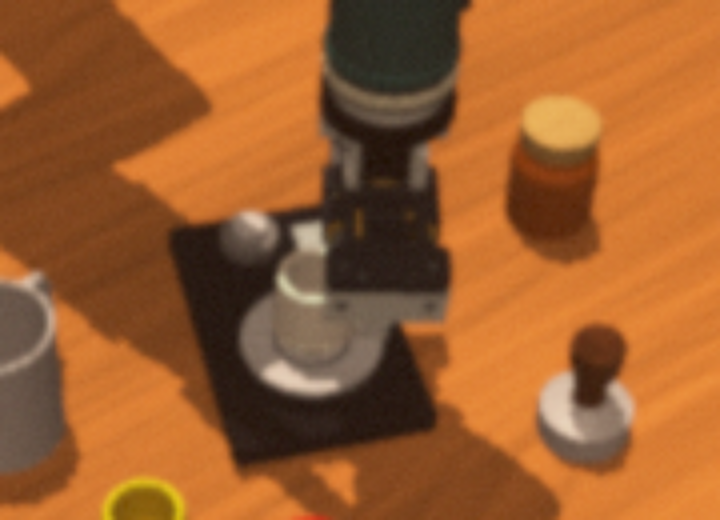

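>>> {"op": "carry_out", "data": {
  "deltas": "3 0 0 0 0 0 1; 8 0 0 0 0 0 1; 15 0 0 0 0 0 1; 22 0 0 0 0 0 1; 28 0 -5 0 0 0 1; 30 0 -20 0 0 0 1; 30 0 -45 0 0 0 1; 30 0 -70 0 0 0 1"
}}

```text
time: 7.6
tool_pos: [0.64, 0.1449, 0.115]
ee_rot: [-3.14, 0.002, 0.943]
wrist_force: [0.8, 0.0, 0.3]
width: 0.0004
```

>>> {"op": "carry_out", "data": {
  "deltas": "0 0 -30 0 0 0 1; 0 0 -65 0 0 0 1; -15 0 -95 0 0 0 1; -45 0 -120 0 0 0 1; -80 0 -130 0 0 0 1; -115 0 -130 0 0 0 1; -140 0 -130 0 0 0 1; -150 0 -130 0 0 0 1"
}}

```text
time: 8.27
tool_pos: [0.5513, 0.021, 0.2471]
ee_rot: [3.139, -0.0, 0.94]
wrist_force: [0.8, 0.2, 0.4]
width: 0.0005
```

```bash
python3 -c "
from h import *
for n in ['top','scene','wrist']:
    s=robot.snapshot(n); c,g=fitpan(s); print(n,(c-g)*1000)
    W=cloud(s);Z=W[...,2];m=(np.hypot(W[...,0]-.5,W[...,1]-.117)<.03)&(Z>.0395)&(Z<.05); p=W[m]; print('btn',m.sum(),p.mean(0))
save(s,'w6')
to(.499,.1155,.1,.94)
"
```

```text
cup [0.5993 0.0921] pan [0.5991 0.089 ] res 0.0005 34
top [0.12465033 3.09359946]
btn 77 [0.49579205 0.11678733 0.04299307]
cup [0.6028 0.092 ] pan [0.6022 0.0918] res 0.0012 50
scene [0.63401141 0.19714925]
btn 48 [0.50077795 0.11563881 0.04271519]
cup [0.601  0.0909] pan [0.6009 0.0897] res 0.0005 72
wrist [0.13230965 1.18574942]
btn 373 [0.49879322 0.11495685 0.04301466]
t 8.4167 tcp [0.5527 0.0232 0.2458] [ 3.141e+00 -1.000e-03  9.410e-01] F [-0.15  0.13 -0.16] w 0.0006
delta mm [ 42.8 -97.8 145.8] dz turn 0.001
```

View pics/w6.png

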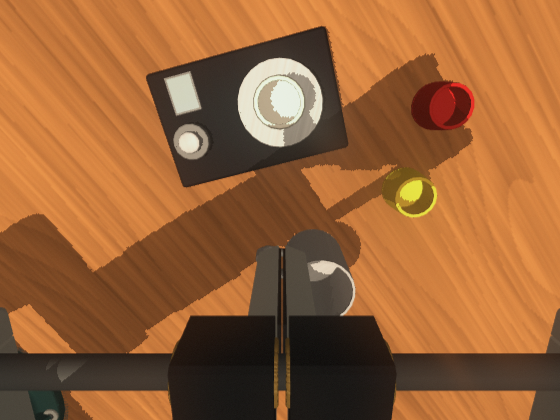

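>>> {"op": "carry_out", "data": {
  "deltas": "8 -18 5 0 0 0 1; 16 -36 20 0 0 0 1; 24 -54 45 0 0 0 1; 31 -70 75 0 0 0 1; 37 -84 105 0 0 0 1; 41 -93 130 0 0 0 1; 43 -98 142 0 0 0 1; 43 -98 146 0 0 0 1"
}}

```text
time: 9.08
tool_pos: [0.4964, 0.1172, 0.0962]
ee_rot: [-3.137, 0.004, 0.945]
wrist_force: [-0.1, -0.6, -0.2]
width: 0.0005
```

```bash
python3 -c "
from h import *
s=robot.snapshot('scene')
to(.4987,.1155,.048,.94)
cv2.imwrite('pics/s7z.png',cv2.resize(s['pixels'][130:260,220:400],None,fx=4,fy=4)[:,:,::-1])
"
```

```text
t 9.1333 tcp [0.4976 0.1164 0.0973] [-3.139e+00  3.000e-03  9.440e-01] F [-0.88  0.09 -0.71] w 0.0005
delta mm [ 0.1  1.6 49.3] dz turn 0.004
```

View pics/s7z.png

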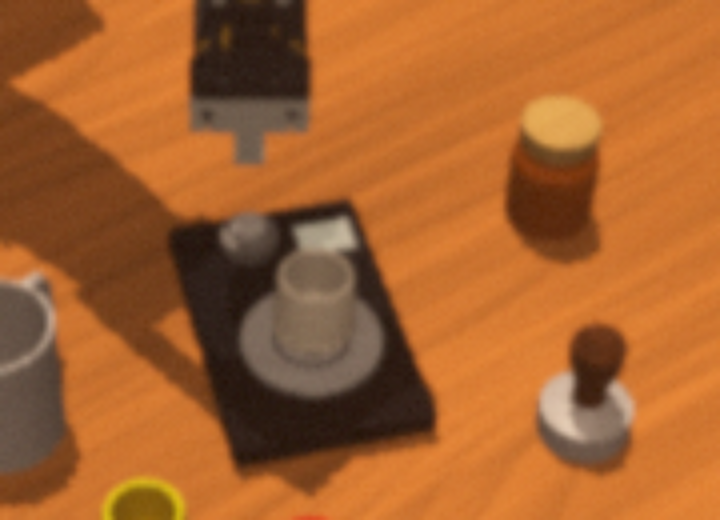

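>>> {"op": "carry_out", "data": {
  "deltas": "0 0 8 0 0 0 1; 0 0 18 0 0 0 1; 0 0 28 0 0 0 1; 0 0 36 0 0 0 1; 0 0 43 0 0 0 1; 0 0 47 0 0 0 1; 0 0 50 0 0 0 1; 0 0 51 0 0 0 1"
}}

```text
time: 9.8
tool_pos: [0.4982, 0.1152, 0.0479]
ee_rot: [-3.141, 0.001, 0.942]
wrist_force: [0.5, -0.4, -0.2]
width: 0.0004
```

>>> {"op": "carry_out", "data": {
  "deltas": "0 0 1 0 0 0 1; 0 0 2 0 0 0 1; 0 0 3 0 0 0 1; 0 0 4 0 0 0 1; 0 0 5 0 0 0 1; 0 0 6 0 0 0 1; 0 0 7 0 0 0 1; 0 0 8 0 0 0 1"
}}

```text
time: 10.47
tool_pos: [0.4986, 0.1154, 0.0408]
ee_rot: [3.141, -0.0, 0.942]
wrist_force: [-0.9, -0.0, 2.5]
width: 0.0005
```

>>> {"op": "carry_out", "data": {
  "deltas": "0 0 0.5 0 0 0 1; 0 0 1 0 0 0 1; 0 0 1.5 0 0 0 1; 0 0 2 0 0 0 1; 0 0 2.5 0 0 0 1; 0 0 3 0 0 0 1; 0 0 3 0 0 0 1; 0 0 3 0 0 0 1"
}}

```text
time: 11.13
tool_pos: [0.4985, 0.1154, 0.0382]
ee_rot: [3.141, -0.0, 0.942]
wrist_force: [-1.4, -0.2, 5.8]
width: 0.0004
```

>>> {"op": "carry_out", "data": {
  "deltas": "0 0 0.5 0 0 0 1; 0 0 1 0 0 0 1; 0 0 1.5 0 0 0 1; 0 0 2 0 0 0 1; 0 0 2 0 0 0 1; 0 0 2 0 0 0 1; 0 0 2 0 0 0 1; 0 0 2 0 0 0 1"
}}

```text
time: 11.8
tool_pos: [0.4986, 0.1154, 0.038]
ee_rot: [3.141, -0.001, 0.942]
wrist_force: [-6.0, 0.7, 14.5]
width: 0.0006
```

Hard stop reached (z 0.038, 14.5 N). Release and back away.

>>> {"op": "carry_out", "data": {
  "deltas": "0 0 -2 0 0 0 1; 0 0 -4 0 0 0 1; 0 0 -7 0 0 0 1; 0 0 -12 0 0 0 1; 0 0 -20 0 0 0 1; 0 0 -35 0 0 0 1; 0 0 -55 0 0 0 1; 0 0 -80 0 0 0 1"
}}

```text
time: 12.47
tool_pos: [0.4969, 0.1152, 0.1145]
ee_rot: [-3.138, 0.003, 0.942]
wrist_force: [0.3, 0.3, -0.8]
width: 0.0005
```

>>> {"op": "carry_out", "data": {
  "deltas": "0 0 -30 0 0 0 1; -10 10 -60 0 0 0 1; -25 30 -90 0 0 0 1; -35 50 -110 0 0 0 1; -42 70 -125 0 0 0 1; -45 85 -130 0 0 0 1; -45 95 -130 0 0 0 1; -45 98 -130 0 0 0 1"
}}

```text
time: 13.13
tool_pos: [0.5519, 0.0204, 0.245]
ee_rot: [-3.141, 0.0, 0.94]
wrist_force: [-0.3, 0.4, -0.8]
width: -0.0
```

>>> {"op": "carry_out", "data": {
  "deltas": "0 0 0 0 0 0 1; 0 0 0 0 0 0 1; 0 0 0 0 0 0 1; 0 0 0 0 0 0 1; 0 0 0 0 0 0 1; 0 0 0 0 0 0 1; 0 0 0 0 0 0 1; 0 0 0 0 0 0 1"
}}

```text
time: 13.8
tool_pos: [0.551, 0.0215, 0.2455]
ee_rot: [3.141, -0.0, 0.942]
wrist_force: [-0.4, 0.4, 0.3]
width: 0.0002
```

```bash
python3 -c "
from h import *
for n in ['top','scene','wrist']:
    s=robot.snapshot(n); c,g=fitpan(s); print(n,(c-g)*1000)
    W=cloud(s);Z=W[...,2];m=(np.hypot(W[...,0]-.499,W[...,1]-.1155)<.009); p=W[m]; print('btn',m.sum(),p.mean(0))
    for t in ['tamper','pitcher','jar']:
        for d in robot.place_of(s,t)[:1]: print(t,c2w(s,d['at']).round(4))
save(s,'w8')
to(.6,.1,.1)
"
```

```text
cup [0.5993 0.0922] pan [0.5991 0.089 ] res 0.0004 34
top [0.20467554 3.17905225]
btn 45 [0.49853456 0.11637867 0.04296196]
tamper [0.7299 0.2035 0.    ]
pitcher [ 0.5227 -0.0856  0.0015]
jar [ 0.5711  0.3152 -0.0045]
cup [0.6027 0.0924] pan [0.6018 0.092 ] res 0.0011 48
scene [0.9876869  0.32883254]
btn 29 [0.50038955 0.11485325 0.04257728]
tamper [0.7369 0.206  0.0032]
pitcher [ 0.5202 -0.0918  0.001 ]
jar [0.5809 0.3171 0.0056]
cup [0.601  0.0909] pan [0.6009 0.0897] res 0.0005 72
wrist [0.13342359 1.2114734 ]
btn 225 [0.49909742 0.11549481 0.0434512 ]
pitcher [ 0.5249 -0.0879 -0.0015]
t 14.4 tcp [0.5511 0.0213 0.2454] [3.141 0.    0.942] F [-0.08 -0.71  0.47] w 0.0003
delta mm [ 92.4  -6.8 145.4] dz turn None
```

View pics/w8.png

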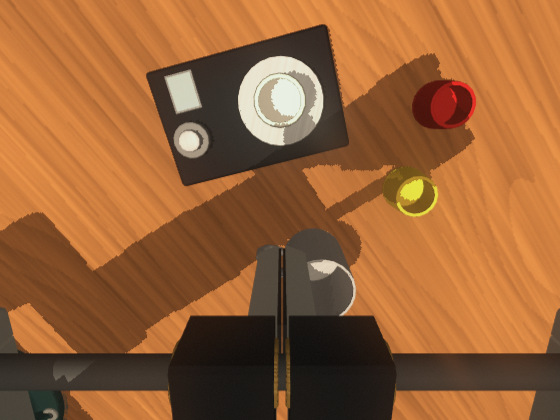

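The final picture shows the cup (279,100) concentric on the pan (280,101), the button up at (189,141), and the bystanders unmoved.

```bash
python3 -c "
from h import *
print(robot.close_job())"
```

```text
the job is handed in; nothing more can be done
None
```

The white cup now stands inside the engraved ring, and the tare button was pressed fully down and has come back up. I handed the job in at about 14.4 s of the 48 s allowed.

- **Cup:** I moved it about 20 mm with slow, low pushes of the shut fingertips, at belly height. The wrist camera puts it 1.2 mm off-centre and the scene camera 1.0 mm. The top camera says 3.2 mm, with the arm partly blocking its view. All three are well under the 7 mm limit.
- **Tare button:** It reached its hard stop, with the fingertip at 38 mm above the bar and 14.5 N at the wrist. After I backed away, its top measured about 43 mm, which is the released height.
- **Bystanders:** The tamper, pitcher and jar were found where they started, within the few millimetres the cameras can resolve. The red and yellow cups look unmoved in the last picture, though I did not measure them. The robot was touching nothing when I handed in.

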